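# Release the planer's interlock with its key

## Robot

A 6-joint arm with a two-finger parallel gripper is mounted at the origin on the work surface. World frame = base frame: x ahead of the robot, y to its left, z up, the work surface at z = 0. Lengths are in m, angles in rad, forces in N, time in s.
With the tool pointing down it reaches from about 0.375 to 0.9 m from the base axis. Payload 3.1 kg.
Tool frame: the origin (TCP) lies between the finger pads; the fingertips stand 22 mm ahead of it and the grasp point (between the pads) lies 3 mm ahead of it; z points along the fingers, y is the direction in which the jaws open and shut (so a half turn about z gives the same grasp; the last joint's range is limited). The gripper opens to 85 mm and grips with 20 to 120 N. Pads are 22 mm wide; open, the fingers measure 114 mm over their backs; the gripper's body (76 mm by 85 mm) begins 54 mm behind the grasp point. The pads swing forward as they close: fully open they stand 13 mm farther back than shut.
Start: joints at [1.06, 0.527, 1.433, -0, 1.181, -0.178], TCP at [0.204, 0.591, 0.22] pointing down, gripper open.
Joint ranges: [-3.08, 3.08], [-0.75, 2.2], [0.22, 2.44], [-1.43, 4.57], [0, 2.65], [-2.85, 2.85]. Speed limits (rad/s): [2.79, 2.79, 3.14, 3.14, 3.14, 3.14].

## Interface

Orientations are given as a unit quaternion [x, y, z, w].
In Python, from station import status, snapshot, manip gives the robot as it stands.
- The arm moves only by the tool move_arm, never from a script. Its argument "plan" is a list that holds one entry, the list of rows, each a list of 7 numbers: the turn, a rotation vector about the tool's x, y, z scaled (see below), then the shift along the tool's x, y, z scaled (see below), then the closure, from 0 (fully open) to 1 (shut). A call has exactly 8 rows; each row is the pose to reach, as a shift and turn from the pose commanded when the call began, along the tool's axes at that moment; what a row does not reach only later rows make up. The controller multiplies each number of a shift by 100 mm and each number of a turn by pi/4 rad. A row lasts 1/8 s, in which the tool goes at most 62.5 mm and 10.7 degrees, less where a joint would pass 70% of its speed; a pose out of reach is approached as far as the arm can. A call with a number of a shift or a turn outside -1 to 1 is refused whole. A call with a gripper value outside its range is refused whole. The fingers move at their own pace and stop on an object; "force" is the grip in N (left out, the last holds). Time passes only in rows, so rows that repeat a pose let the fingers close, or fill a call up. It gives the time, the measured TCP pose, the force and the opening at its end, in the units of the state.
- status.sense(): the state, without advancing time (a new reading comes with each control period).
- snapshot(name): name is "scene" or "top" or "wrist"; returns a dict with "img" (384x512x3 uint8, red, green, blue), "depth" (384x512 float32, m along the optical axis (not along the pixel's ray), 0 where there is no reading), "mtx" (3x3 intrinsics, pixels), "T" (4x4, takes a point from camera to world coordinates). Camera axes: x right, y up, looking along -z (the intrinsics and any distortion apply to the point x, -y, -z); pixel columns grow to the right and rows downward; lengths in m; the calibration is good to about 2 mm. The wrist camera is an equidistant fisheye: a pixel r from the principal point sees the ray r / f radians off the axis. A picture is of the moment at which its call begins.
- manip.sign_off(): hands the job in, once; it reports no verdict.
The state is a dict: "t": time; "q": joint angles; "qd": joint speeds; "tau": joint torques, N m; "tcp_pos": TCP position; "tool_rot": TCP orientation; "force": force on the tool from outside, world axes, zero at the start; "ft_torque": the same for the moment, N m; "finger_gap": opening from 0.0 (shut) to 1.0 (fully open).
Only numpy, scipy, OpenCV 4.12 (cv2) and the standard library are available. Lean on these libraries where they do the work, as an engineer would, in place of code of your own. Each camera call takes 0.05 s, during which the arm holds its last target. There are 200 camera calls.

## Task

Release the planer: take the interlock key from its wooden rest, feel it fully home into the keyway of the teal box, turn it clockwise to its stop and then all the way back home, draw it straight out and stand it back home in its rest, upright and let go. Handle the lock gently: never press, pull or twist hard on the box, and leave the other things on the bench where they are.

Things in the scene. Friction and masses are not known exactly. Their poses are not given: they have to be found in the camera images.
- box: teal steel interlock box bolted to the bench, 150 (x) x 130 (y) mm, 80 mm high; origin at the centre of its underside, z up. On top lies the steel lock plate, 74 x 72 x 6 mm, with the keyway; beside it two dark guide strips along x at y = +-45 mm, 85 mm high.
- lock_mid (a point): point above the box's origin, level with the lock plate's top face (86 mm up); axes as the box's. The keyway is a slot through the plate, 22 mm along y, 7 mm along x. Its centre is NOT at this point but anywhere from -9 to +9 mm from it along x (0 along y), as the plate is clamped in a slotted mount: it does not shift, and must be found by sight and feel.
- plug (a joint): slotted plug under the lock plate, turned by the seated key: 0 home (in line with the keyway), 1.2 rad the stop, growing clockwise from above. Friction 0.03 N m, no spring. The key has 0.11 rad of play in it each way: turn it about 1.3 rad for the stop, a little past in line to bring the plug home, then in line to come out; turned, it is trapped under the plate.
- key_bow (a point): centre of the key's black bow, where to grip it; z up the key. Bow: upright slab 10 (x) x 34 (y) x 48 mm (24 above, 24 below this point). A steel shoulder disc 24 mm across has its underside 30 mm below this point; then a round 5 mm stem. The loose key weighs about 60 g, starts standing in its rest, and fits the lock either way round.
- key_tip (a point): centre of the underside of the key's flat bit, 56 mm below key_bow; bit 5 (x) x 18 (y) x 16 mm tall, same axes as the bow. Fully inserted, the shoulder rests on the lock plate and this tip is 26 mm below the plate's top face.
- rest: wooden key rest, a block 80 x 80 x 45 mm fixed to the bench; origin at the centre of its underside, z up. In the middle of its top is a pocket 10 (x) x 24 (y) mm, 31 mm deep, for the key's bit and stem. With the key home, shoulder on the block, the bow's centre is 75 mm above this origin.
- glue: bystander, to be left alone: white plastic glue bottle, 48 mm across, 110 mm tall; origin under it at the middle
- offcut: bystander, to be left alone: pale wooden offcut, 90 x 45 x 30 mm; origin under it at the middle
- mallet: bystander, to be left alone: hammer lying down, 260 mm long; origin under it
- tape: bystander, to be left alone: roll of paper tape lying flat, 90 mm across, 25 mm high; origin under it at the middle
- jar: bystander, to be left alone: amber glass jar with steel lid, 68 mm across, 90 mm tall; origin under it at the middle
- sander: bystander, to be left alone: cork sanding block, 110 x 60 x 28 mm; origin under it at the middle
- driver: bystander, to be left alone: screwdriver lying down, 200 mm long; origin under it
- mug: bystander, to be left alone: white mug, 76 mm across, 90 mm tall; origin under it at the middle

How it is judged:
On the way, in this order (a step that is already met when the one before it is completed fails the run):
1. the key is fully inserted in the keyway (shoulder within 4 mm of the lock plate) (x of key_bow in the frame of box between -0.014 and 0.014 m and y of key_bow in the frame of box between -0.008 and 0.008 m and z of key_bow in the frame of box below 0.12 m), for 0.1 s.
2. the plug is turned clockwise to its stop (within 0.06 rad) with the key still in (x of key_bow in the frame of box between -0.014 and 0.014 m and y of key_bow in the frame of box between -0.008 and 0.008 m and z of key_bow in the frame of box below 0.124 m and value of joint plug above 1.14 rad), for 0.1 s.
3. the plug is turned back home (within 0.1 rad) with the key still in (x of key_bow in the frame of box between -0.014 and 0.014 m and y of key_bow in the frame of box between -0.008 and 0.008 m and z of key_bow in the frame of box below 0.124 m and value of joint plug below 0.1 rad), for 0.1 s.
4. the key is drawn out of the lock, above the plate (z of key_bow in the frame of box above 0.144 m), for 0.1 s.
At the end, for the whole second after the job is handed in: The key stands in the rest's pocket, shoulder down on the rest (bow centre within 10 mm sideways of the rest's centre and 70 to 79 mm above its underside), upright within 0.15 rad; the plug is home within 0.1 rad (horizontal distance between key_bow and rest below 0.01 m and z of key_bow in the frame of rest between 0.07 and 0.079 m and angle between key_bow's own z axis and vertical below 0.15 rad and value of joint plug below 0.1 rad); the robot touches nothing.
It fails at once if the box or its lock is pressed, pulled or twisted with more than 50 N (contact force between box and anything else above 50 N).
It fails at once if one of the other things on the bench is moved more than 20 mm (distance of any of glue, offcut, mallet, tape, jar, sander, driver, mug from where it was at the start of the episode above 0.02 m).
It also fails if it takes over 72 s, if anything falls off the work surface, if the arm or the gripper's body presses on something with over 40 N, if the wrist force passes 120 N, or if a joint passes its speed limit or range.

## Working session

There is one attempt and no reset: what is moved stays moved. The work goes in short steps, Python scripts to look and compute and a tool call to move; the robot and the scene stay as the last step left them, time stands still between calls to the robot, and variables do not carry over. Pictures are saved under pics/ and viewed, on a budget of 10 in all, crops included, one or two more only if the job needs it, and the job is handed in when it is done.

Besides the shell and the picture viewer there is one more tool, called as a command line: name --argument value ..., lists and objects as JSON in quotes. move_arm: Moves the arm, as the interface text tells. Its arguments: {"type":"object","properties":{"plan":{"type":"array"},"force":{"type":"number"}},"required":["plan"]}

```bash
mkdir -p pics; ls
cat > h.py <<'E'
import numpy as np,cv2
from station import status,snapshot,manip
def save(n,f,crop=None,sc=1):
    s=snapshot(n); np.savez('pics/'+f+'.npz',**s)
    im=s['img'][:,:,::-1]
    if crop: im=im[crop[1]:crop[3],crop[0]:crop[2]]
    cv2.imwrite('pics/'+f+'.png',cv2.resize(im,None,fx=sc,fy=sc,interpolation=cv2.INTER_CUBIC)); return s
def ray(s,u,v,fish=False):
    K=s['mtx'];x=(u-K[0,2])/K[0,0];y=(v-K[1,2])/K[1,1]
    if fish:
        r=np.hypot(x,y)+1e-12;d=np.array([x/r*np.sin(r),-y/r*np.sin(r),-np.cos(r)])
    else: d=np.array([x,-y,-1.])
    return s['T'][:3,3],s['T'][:3,:3]@d
def onz(s,u,v,z,fish=False):
    o,d=ray(s,u,v,fish);return o+d*(z-o[2])/d[2]
E
python3 - <<'E'
from h import *
a=save('scene','s0');b=save('top','t0');c=save('wrist','w0')
for s in(a,b,c):print(s['mtx'].round(1).tolist(),s['T'].round(3).tolist())
im=np.hstack([cv2.resize(x['img'],(400,300)) for x in(a,c)])
cv2.imwrite('pics/all.png',np.vstack([im[:,:,::-1]]))
print(status.sense())
E
```

```text
pics
[[453.6, 0.0, 261.4], [0.0, 453.6, 191.2], [0.0, 0.0, 1.0]] [[0.202, -0.772, 0.603, 1.31], [0.979, 0.163, -0.12, -0.148], [-0.005, 0.615, 0.789, 1.064], [0.0, 0.0, 0.0, 1.0]]
[[418.2, 0.0, 255.6], [0.0, 418.2, 198.7], [0.0, 0.0, 1.0]] [[-0.025, 0.991, -0.132, 0.415], [-1.0, -0.024, 0.011, 0.003], [0.008, 0.133, 0.991, 1.383], [0.0, 0.0, 0.0, 1.0]]
[[297.3, 0.0, 252.4], [0.0, 297.3, 191.4], [0.0, 0.0, 1.0]] [[0.326, -0.901, -0.285, 0.13], [0.946, 0.31, 0.101, 0.615], [-0.002, -0.303, 0.953, 0.373], [0.0, 0.0, 0.0, 1.0]]
{'t': 0.15, 'q': array([ 1.06049088e+00,  5.28238914e-01,  1.43358264e+00, -7.06536918e-07,
        1.18139061e+00, -1.78520906e-01]), 'qd': array([ 0.00029384, -0.00318174, -0.00379796, -0.00159259,  0.00174971,
        0.00081251]), 'tau': array([ 1.12662874e-03, -4.42746055e+01, -1.78276223e+01, -1.37238426e-04,
        5.60012937e-03, -3.01644218e-05]), 'tcp_pos': array([0.20329402, 0.59043275, 0.21887492]), 'tool_rot': array([ 1.65132231e-01,  9.86271104e-01, -7.62310124e-04, -2.73101223e-04]), 'force': array([-0.04275704,  0.51635246, -0.05750218]), 'ft_torque': array([ 0.03215884,  0.02088492, -0.03424765]), 'finger_gap': 1.0008404369439852}
```

View pics/t0.png

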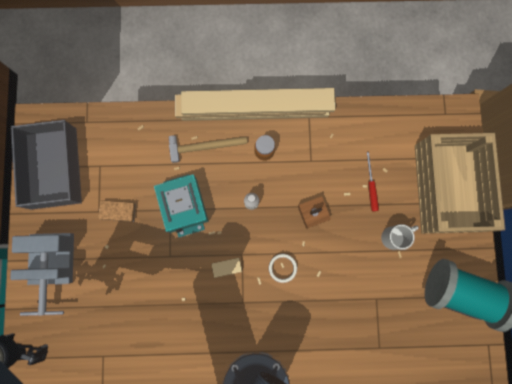

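View pics/all.png

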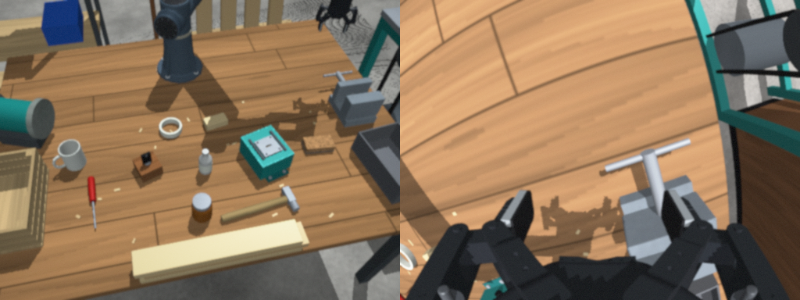

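The top view shows the box at about (181,202), the rest with its key at (314,211), the glue bottle at (251,200), the tape at (283,268), the mug at (400,237) and the driver at (372,190). The scene and wrist views agree with that layout. Next I'll get rough positions.

Run:
```python
from h import *
L=lambda f:dict(np.load(f'pics/{f}.npz'))
t,s=L('t0'),L('s0')
def pts(S):
    v,u=np.mgrid[:384,:512];K=S['mtx'];d=S['depth'].astype(float)
    c=np.stack([(u-K[0,2])/K[0,0]*d,-(v-K[1,2])/K[1,1]*d,-d],-1)
    return c@S['T'][:3,:3].T+S['T'][:3,3]
for n,S in(('t',t),('s',s)):
    P=pts(S);h=cv2.cvtColor(S['img'],cv2.COLOR_RGB2HSV);ok=S['depth']>0
    # box: teal or grey tall region near
    for nm,c,r,zr in(('boxtop',(.415,.20),.11,(.074,.1)),('resttop',(.40,-.15),.09,(.038,.05)),('key',(.40,-.15),.09,(.06,.12))):
        # centre guess from top pixels
        if nm=='boxtop':g=onz(t,181,202,.08)
        else:g=onz(t,314,211,.045)
        m=ok&(np.hypot(P[...,0]-g[0],P[...,1]-g[1])<r)&(P[...,2]>zr[0])&(P[...,2]<zr[1])
        q=P[m]
        if len(q)<5: print(n,nm,len(q));continue
        R=cv2.minAreaRect((q[:,:2]*1000).astype(np.float32))
        print(n,nm,g.round(3),len(q),q.mean(0).round(4),R,'zmed',np.median(q[:,2]).round(4))
    for nm,px in(('glue',(251,200)),('tape',(283,268)),('driver',(372,190)),('mug',(400,237)),('off',(228,268)),('sander',(117,210)),('jar',(265,146)),('malletend',(245,140)),('mallethead',(174,148))):
        if n=='t':print(nm,onz(t,*px,.03).round(3))
```

```text
t boxtop [0.584 0.222 0.08 ] 1975 [0.5831 0.2264 0.0829] ((584.1751708984375, 227.21234130859375), (151.20750427246094, 130.71975708007812), 15.106165885925293) zmed 0.0826
t resttop [ 0.549 -0.199  0.045] 543 [ 0.5476 -0.1997  0.0449] ((547.9434814453125, -200.81845092773438), (79.8221206665039, 81.25550079345703), 19.160085678100586) zmed 0.045
t key [ 0.549 -0.199  0.045] 46 [ 0.5457 -0.1972  0.0909] ((546.952880859375, -199.79617309570312), (10.05136489868164, 34.30469512939453), 16.27541160583496) zmed 0.0955
glue [0.592 0.002 0.03 ]
tape [ 0.37  -0.095  0.03 ]
driver [ 0.615 -0.395  0.03 ]
mug [ 0.46  -0.476  0.03 ]
off [0.375 0.081 0.03 ]
sander [0.569 0.438 0.03 ]
jar [ 0.771 -0.048  0.03 ]
malletend [0.793 0.018 0.03 ]
mallethead [0.772 0.253 0.03 ]
s boxtop [0.584 0.222 0.08 ] 2037 [0.5899 0.222  0.0806] ((584.546630859375, 223.5748291015625), (153.7236328125, 134.63011169433594), 14.420633316040039) zmed 0.0801
s resttop [ 0.549 -0.199  0.045] 562 [ 0.556  -0.2037  0.0437] ((547.4273681640625, -203.3931121826172), (85.22994995117188, 81.24665069580078), 18.879854202270508) zmed 0.0437
s key [ 0.549 -0.199  0.045] 134 [ 0.5503 -0.2024  0.0826] ((548.1129150390625, -202.98048400878906), (12.930941581726074, 33.77750015258789), 14.801776885986328) zmed 0.0844
```

Depth agrees between the two views. The box is at about (0.584, 0.226) with yaw 15°. The rest and key are at about (0.5475, -0.201) with yaw about 18°. I'll head over the box first for a close look at the keyway.

move_arm --plan '[[[0,0,0,-0.1,-0.05,0,0],[0,0,0,-0.25,-0.12,0,0],[0,0,0,-0.4,-0.2,0,0],[0,0,0,-0.55,-0.27,0,0],[0,0,0,-0.7,-0.35,0,0],[0,0,0,-0.85,-0.42,0,0],[0,0,0,-0.95,-0.47,0,0],[0,0,0,-1,-0.5,0,0]]]' --force 40

```text
t: 1.15
tcp_pos: [0.2824, 0.5106, 0.2196]
tool_rot: [0.166, 0.986, 0.0, -0.0]
force: [-0.3, -0.1, 0.7]
finger_gap: 1.004
```

move_arm --plan '[[[0,0,0,-0.12,-0.06,0,0],[0,0,0,-0.25,-0.12,0,0],[0,0,0,-0.4,-0.2,0,0],[0,0,0,-0.55,-0.27,0,0],[0,0,0,-0.7,-0.35,0,0],[0,0,0,-0.85,-0.42,0,0],[0,0,0,-0.95,-0.47,0,0],[0,0,0,-1,-0.5,0,0]]]'

```text
t: 2.15
tcp_pos: [0.3607, 0.4307, 0.2196]
tool_rot: [0.166, 0.986, 0.0, -0.0]
force: [0.5, 1.4, 0.0]
finger_gap: 1.0
```

move_arm --plan '[[[0,0,0.1,-0.12,-0.06,0,0],[0,0,0.25,-0.25,-0.12,0,0],[0,0,0.4,-0.4,-0.2,0,0],[0,0,0.55,-0.55,-0.27,0,0],[0,0,0.7,-0.7,-0.35,0,0],[0,0,0.85,-0.85,-0.42,0,0],[0,0,0.95,-0.95,-0.47,0,0],[0,0,1,-1,-0.5,0,0]]]'

```text
t: 3.15
tcp_pos: [0.4386, 0.3512, 0.2196]
tool_rot: [0.531, 0.848, 0.0, -0.0]
force: [0.4, -1.6, -0.2]
finger_gap: 0.997
```

Run:
```python
from h import *
st=status.sense();print(st['t'],st['tcp_pos'],st['tool_rot'],st['q'])
s=save('wrist','w1',None,1.5);print(s['T'].round(4).tolist())
```

```text
3.15 [0.4385854  0.35115463 0.21961165] [ 5.30583964e-01  8.47632378e-01  7.01233921e-05 -6.81067071e-05] [4.76160522e-01 4.42424428e-01 1.59317561e+00 2.11102181e-04
 1.10594149e+00 2.38482741e-02]
[[0.8994, -0.4166, -0.1322, 0.4048], [0.437, 0.8572, 0.2725, 0.4202], [-0.0002, -0.3029, 0.953, 0.3734], [0.0, 0.0, 0.0, 1.0]]
```

View pics/w1.png

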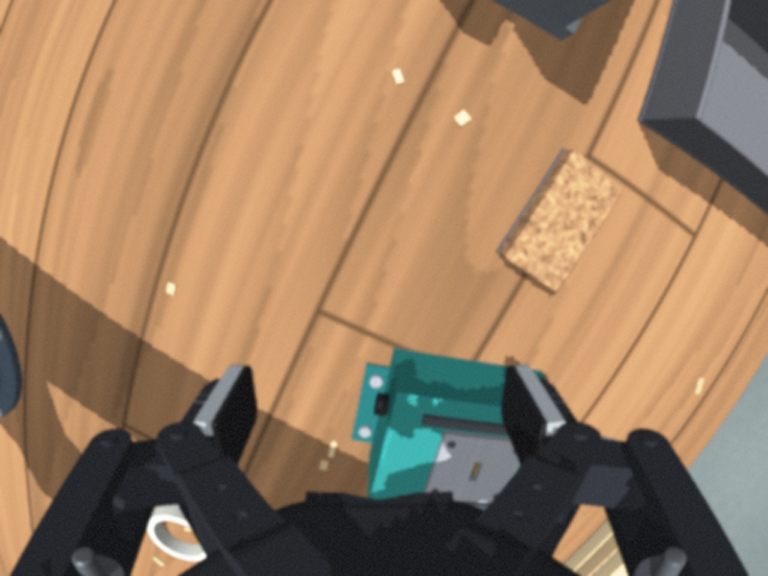

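The box's plate sits low in the frame, with the keyway near (476,470) in the enlarged picture. The picture centre looks at about the TCP's own ground point, so I'll move over the box.

move_arm --plan '[[[0,0,0.03,-0.12,0.09,0,0],[0,0,0.06,-0.27,0.2,0,0],[0,0,0.1,-0.42,0.32,0,0],[0,0,0.14,-0.57,0.43,0,0],[0,0,0.18,-0.72,0.55,0,0],[0,0,0.22,-0.87,0.66,0,0],[0,0,0.24,-1,0.76,0,0],[0,0,0.24,-1,0.76,0,0]]]'

```text
t: 4.2
tcp_pos: [0.5518, 0.2941, 0.2195]
tool_rot: [0.608, 0.794, 0.0, 0.0]
force: [-0.6, 0.9, 0.6]
finger_gap: 0.997
```

Run:
```python
from h import *
s=save('wrist','w2',(128,100,440,360),2.5)
```

move_arm --plan '[[[0,0,0,-0.12,0.13,0,0],[0,0,0,-0.27,0.13,0,0],[0,0,0,-0.42,0.13,0,0],[0,0,0,-0.57,0.13,0,0],[0,0,0,-0.67,0.13,0,0],[0,0,0,-0.7,0.13,0,0],[0,0,0,-0.7,0.13,0,0],[0,0,0,-0.7,0.13,0,0]]]'

```text
t: 5.25
tcp_pos: [0.5812, 0.2311, 0.2196]
tool_rot: [0.607, 0.795, 0.0, -0.0]
force: [0.9, -0.3, 0.4]
finger_gap: 1.006
```

Run:
```python
from h import *
s=save('wrist','w3',(128,60,440,320),2.5)
st=status.sense();print(st['t'],st['tcp_pos'],st['tool_rot'],st['q'])
```

```text
5.3 [0.58117161 0.23112284 0.21963835] [ 6.07188829e-01  7.94557561e-01  7.06223627e-05 -5.68447323e-05] [ 1.99999569e-01  5.28076011e-01  1.43150194e+00  1.92955248e-04
  1.18198318e+00 -6.58343868e-02]
```

View pics/w3.png

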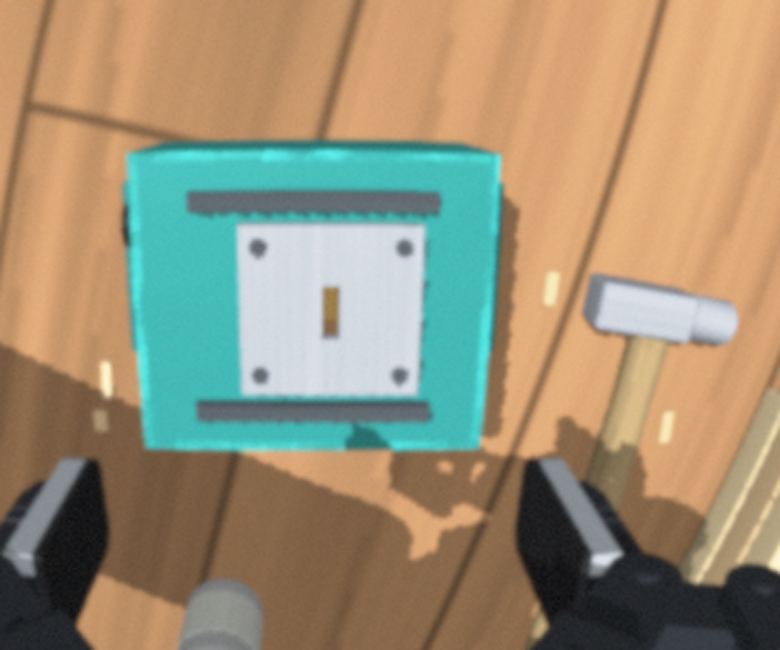

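The wrist view shows the box upright in the frame. The brown keyway slot is at about (331,312) in the crop, which is full-frame (260,185), and the plate sits slightly right of box centre. I'll measure both from the two wrist views.

```bash
cat > kw.py <<'E'
from h import *
L=lambda f:dict(np.load(f'pics/{f}.npz'))
def biggest(m):
    c,_=cv2.findContours(m.astype(np.uint8),cv2.RETR_EXTERNAL,cv2.CHAIN_APPROX_NONE);return max(c,key=cv2.contourArea)
def und(s,pts):return np.array([onz(s,u,v,1.0,True)*0+np.r_[ray(s,u,v,True)[1]] for u,v in pts])
E
python3 - <<'E'
from kw import *
R={}
for f in('w2','w3'):
    s=L(f);S=4
    im=cv2.resize(s['img'],None,fx=S,fy=S,interpolation=cv2.INTER_CUBIC)
    h=cv2.cvtColor(im,cv2.COLOR_RGB2HSV).astype(int)
    tofull=lambda c:(c.reshape(-1,2).astype(float)+.5)/S-.5
    teal=(h[...,0]>80)&(h[...,0]<98)&(h[...,1]>120)&(h[...,2]>60)
    ct=biggest(teal);hull=cv2.fillPoly(np.zeros(im.shape[:2],np.uint8),[cv2.convexHull(ct)],1)>0
    plate=biggest(hull&(h[...,1]<45)&(h[...,2]>140))
    pin=cv2.fillPoly(np.zeros(im.shape[:2],np.uint8),[cv2.convexHull(plate)],1)>0
    pin=cv2.erode(pin.astype(np.uint8),np.ones((9,9)))>0
    kw=biggest(pin&(h[...,0]>8)&(h[...,0]<30)&(h[...,1]>70))
    top=biggest(hull&teal&(h[...,2]>165))
    o={}
    for n,c,z in(('plate',plate,.086),('kw',kw,.086),('boxtop',top,.080)):
        W=np.array([onz(s,u,v,z,True)[:2] for u,v in tofull(c)])*1000
        r=cv2.minAreaRect(W.astype(np.float32));o[n]=r
        print(f,n,np.round(r[0],1),np.round(r[1],1),round(r[2],2), 'px',tofull(c).mean(0).round(1))
    m=cv2.moments(kw);R[f]=ray(s,(m['m10']/m['m00']+.5)/S-.5,(m['m01']/m['m00']+.5)/S-.5,True)
    print('depth plate',np.median(s['depth'][int(tofull(kw).mean(0)[1])-12:int(tofull(kw).mean(0)[1])-9,int(tofull(kw).mean(0)[0])]))
(o1,d1),(o2,d2)=R['w2'],R['w3']
A=np.stack([d1,-d2],1);t=np.linalg.lstsq(A,o2-o1,rcond=None)[0]
print('tri',o1+d1*t[0],o2+d2*t[1])
E
```

```text
w2 plate [590.2 226.8] [73.7 72.6] 14.96 px [273.1 243.8]
w2 kw [589.5 227.4] [ 5.7 18. ] 16.26 px [270.  243.6]
w2 boxtop [582.6 224.2] [150.4 129.9] 14.98 px [261.7 231.6]
depth plate 0.31562617
w3 plate [590.2 226.2] [73.6 71.9] 15.26 px [259.7 182.6]
w3 kw [590.  226.6] [ 5.  18.4] 15.5 px [259.7 183.8]
w3 boxtop [583.  224.2] [151.1 130.3] 15.08 px [253.5 183.8]
depth plate 0.29436657
tri [0.59019141 0.22567162 0.08184912] [0.5902316  0.22569027 0.08184809]
```

The keyway is at about (0.590, 0.2265), 7.5 mm along +x of the box centre, with yaw 15.1°. Now over to the rest.

move_arm --plan '[[[0,0,0,-0.1,-0.04,0,0],[0,0,0,-0.25,-0.09,0,0],[0,0,0,-0.4,-0.15,0,0],[0,0,0,-0.55,-0.2,0,0],[0,0,0,-0.7,-0.25,0,0],[0,0,0,-0.85,-0.31,0,0],[0,0,0,-0.95,-0.35,0,0],[0,0,0,-1,-0.37,0,0]]]'

```text
t: 6.3
tcp_pos: [0.5718, 0.1237, 0.2197]
tool_rot: [0.608, 0.794, 0.0, -0.0]
force: [0.0, -0.4, 0.2]
finger_gap: 1.002
```

move_arm --plan '[[[0,0,0,-0.12,-0.04,0,0],[0,0,0,-0.25,-0.09,0,0],[0,0,0,-0.4,-0.15,0,0],[0,0,0,-0.55,-0.2,0,0],[0,0,0,-0.7,-0.25,0,0],[0,0,0,-0.85,-0.31,0,0],[0,0,0,-0.95,-0.35,0,0],[0,0,0,-1,-0.37,0,0]]]'

```text
t: 7.3
tcp_pos: [0.5623, 0.0174, 0.2196]
tool_rot: [0.608, 0.794, 0.0, -0.0]
force: [0.2, -0.2, 0.8]
finger_gap: 1.003
```

move_arm --plan '[[[0,0,0,-0.12,-0.04,0,0],[0,0,0,-0.25,-0.09,0,0],[0,0,0,-0.4,-0.15,0,0],[0,0,0,-0.55,-0.2,0,0],[0,0,0,-0.7,-0.25,0,0],[0,0,-0.03,-0.85,-0.31,0,0],[0,0,-0.06,-0.97,-0.36,0,0],[0,0,-0.06,-1,-0.37,0,0]]]'

```text
t: 8.3
tcp_pos: [0.5528, -0.0892, 0.2196]
tool_rot: [0.589, 0.808, 0.0, 0.0]
force: [-0.1, 0.3, -0.2]
finger_gap: 0.998
```

Run:
```python
from h import *
s=save('wrist','w4',(128,100,440,360),2.5)
st=status.sense();print(st['t'],st['tcp_pos'],st['tool_rot'],st['q'])
```

```text
8.35 [ 0.55282345 -0.08909639  0.2195883 ] [ 5.89251553e-01  8.07949629e-01 -2.11874908e-05  6.38631249e-05] [-3.59301102e-01  4.39936787e-01  1.59783247e+00 -8.39988133e-05
  1.10371167e+00 -6.69795259e-01]
```

move_arm --plan '[[[0,0,0,-0.12,-0.04,0,0],[0,0,0,-0.25,-0.09,0,0],[0,0,0,-0.4,-0.15,0,0],[0,0,0,-0.55,-0.2,0,0],[0,0,0,-0.7,-0.25,0,0],[0,0,0,-0.85,-0.3,0,0],[0,0,0,-1,-0.34,0,0],[0,0,0,-1,-0.34,0,0]]]'

```text
t: 9.35
tcp_pos: [0.5514, -0.195, 0.2196]
tool_rot: [0.589, 0.808, 0.0, 0.0]
force: [-0.1, 0.6, 1.1]
finger_gap: 1.003
```

Run:
```python
from h import *
s=save('wrist','w5',(128,60,440,320),2.5)
st=status.sense();print(st['t'],st['tcp_pos'],st['tool_rot'],st['q'],st['force'])
```

```text
9.4 [ 0.55115288 -0.1940517   0.21949189] [ 5.89006091e-01  8.08128562e-01  1.51199647e-04 -1.69596359e-04] [-5.29836593e-01  4.72743854e-01  1.53721884e+00  3.69791327e-04
  1.13193729e+00 -8.41133262e-01] [ 0.10583622 -0.60220105 -0.42926497]
```

View pics/w5.png

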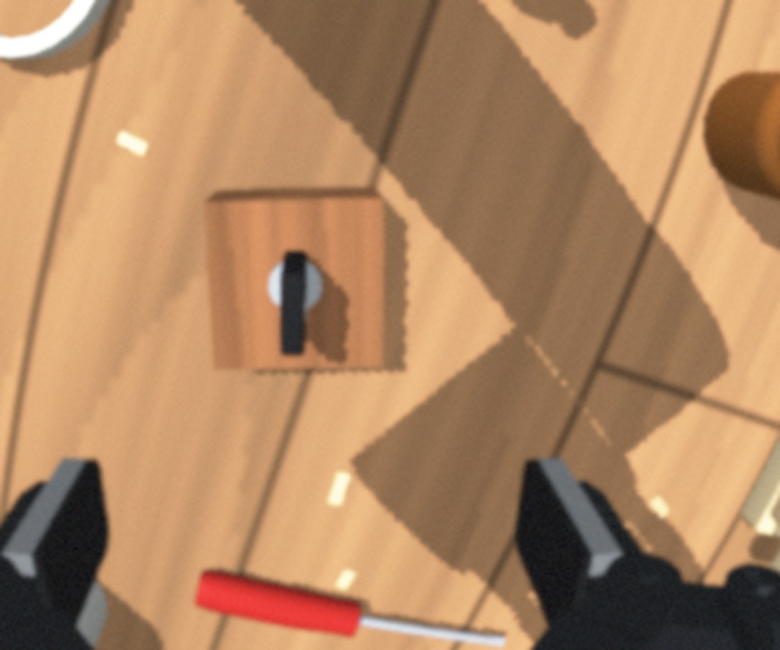

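The key (black bow) is at crop (293,303) in the middle of the rest. The shoulder disc is bright and the jaws are already parallel to the block's sides. Measuring from both wrist views.

Run:
```python
from kw import *
B={}
for f in('w4','w5'):
    s=L(f);v,u=np.mgrid[:384,:512];K=s['mtx'];d=s['depth'].astype(float)
    x=(u-K[0,2])/K[0,0];y=(v-K[1,2])/K[1,1];r=np.hypot(x,y)+1e-9
    c=np.stack([x/r*np.tan(r)*d,-y/r*np.tan(r)*d,-d],-1);P=c@s['T'][:3,:3].T+s['T'][:3,3]
    near=(np.hypot(P[...,0]-.548,P[...,1]+.2)<.07)&(d>0)
    print(f,'z hist',np.histogram(P[near][:,2],np.arange(0,.115,.005))[0])
    for n,z0,z1 in(('rest',.040,.0475),('disc',.048,.056),('bowtop',.094,.105)):
        q=P[near&(P[...,2]>z0)&(P[...,2]<z1)]
        if len(q)>4:
            R=cv2.minAreaRect((q[:,:2]*1000).astype(np.float32));print(n,len(q),np.round(R[0],1),np.round(R[1],1),round(R[2],2),q.mean(0).round(4))
    # colour: bow black mask, extreme far end/near end edge rays
    S=4;im=cv2.resize(s['img'],None,fx=S,fy=S,interpolation=cv2.INTER_CUBIC)
    m=np.zeros(im.shape[:2],bool);b=near&(P[...,2]>.046);bb=cv2.dilate(cv2.resize(b.astype(np.uint8),None,fx=S,fy=S),np.ones((9,9)))>0
    k=biggest(bb&(im.max(2)<75)).reshape(-1,2);px=(k+.5)/S-.5
    W=np.array([onz(s,a,e,.099,True)[:2] for a,e in px])*1000
    R=cv2.minAreaRect(W.astype(np.float32));print('black@.099',np.round(R[0],1),np.round(R[1],1),round(R[2],2), cv2.boxPoints(R).round(1).tolist())
    B[f]=(s,px)
# bow top near edge (image bottom) midpoint triangulated
R=[]
for f in B:
    s,px=B[f];m=px[px[:,1]>px[:,1].max()-.6].mean(0);print(f,m);R.append(ray(s,*m,True))
(o1,d1),(o2,d2)=R;t=np.linalg.lstsq(np.stack([d1,-d2],1),o2-o1,rcond=None)[0];print('tri edge',o1+d1*t[0],o2+d2*t[1])
```

```text
w4 z hist [ 945   81   87   96   85  104   99  102 2270  832   23   24   30   19
   32   22   36   21   48  219    0    0]
rest 3021 [ 546.  -203.8] [80.6 81.1] 18.98 [ 0.5456 -0.1987  0.0445]
disc 100 [ 546.2 -199.3] [27.3 22.7] 81.65 [ 0.5471 -0.1984  0.0498]
bowtop 235 [ 545.7 -202.2] [10.3 33.6] 15.22 [ 0.5455 -0.2014  0.0963]
black@.099 [ 544.7 -188.4] [12.5 53.7] 14.27 [[532.0999755859375, -163.89999389648438], [545.2999877929688, -215.89999389648438], [557.4000244140625, -212.89999389648438], [544.2000122070312, -160.89999389648438]]
w5 z hist [ 999   34   31   33   43   20   34   30 3205 1124   12   10   10    9
   14   17   13    9   36  310    0    0]
rest 4211 [ 546.2 -204. ] [80.8 80.9] 19.1 [ 0.5458 -0.2017  0.0445]
disc 110 [ 545.1 -199.1] [22.6 26.8] 16.69 [ 0.5465 -0.2008  0.0492]
bowtop 327 [ 546.  -202.3] [ 9.8 32.9] 17.08 [ 0.5455 -0.2021  0.0963]
black@.099 [ 606.1 -470.7] [1147.9  421. ] 19.06 [[-5.099999904632568, -459.20001220703125], [132.39999389648438, -857.0999755859375], [1217.4000244140625, -482.20001220703125], [1079.9000244140625, -84.30000305175781]]
w4 [216.25       283.21590909]
w5 [245.66507985 383.37039312]
tri edge [0.52073213 0.06262945 0.48236569] [0.47970985 0.04186238 0.49421333]
```

Bow at about (0.546, -0.2022) with yaw 16.5°, rest at (0.546, -0.204) with yaw 19°. I'll descend and grip.

move_arm --plan '[[[0,0,0,-0.02,-0.02,0.1,0],[0,0,0,-0.04,-0.05,0.25,0],[0,0,0,-0.06,-0.07,0.45,0],[0,0,0,-0.06,-0.07,0.65,0],[0,0,0,-0.06,-0.07,0.85,0],[0,0,0,-0.06,-0.07,0.97,0],[0,0,0,-0.06,-0.07,1,0],[0,0,0,-0.06,-0.07,1,0]]]' --force 70

```text
t: 10.4
tcp_pos: [0.5465, -0.2015, 0.1197]
tool_rot: [0.588, 0.808, 0.0, 0.0]
force: [0.0, 0.6, -0.2]
finger_gap: 1.001
```

move_arm --plan '[[[0,0,0,0,0,0.15,0],[0,0,0,0,0,0.3,0],[0,0,0,0,0,0.4,0],[0,0,0,0,0,0.42,0.3],[0,0,0,0,0,0.42,0.6],[0,0,0,0,0,0.42,0.9],[0,0,0,0,0,0.42,1],[0,0,0,0,0,0.42,1]]]' --force 70

```text
t: 11.4
tcp_pos: [0.5465, -0.2017, 0.0782]
tool_rot: [0.589, 0.808, -0.0, 0.0]
force: [-1.2, 0.7, 3.1]
finger_gap: 0.086
```

move_arm --plan '[[[0,0,0,0,0,0,1],[0,0,0,0,0,-0.1,1],[0,0,0,0,0,-0.25,1],[0,0,0,0,0,-0.4,1],[0,0,0,0,0,-0.55,1],[0,0,0,0,0,-0.7,1],[0,0,0,0,0,-0.85,1],[0,0,0,0,0,-1,1]]]'

```text
t: 12.4
tcp_pos: [0.5464, -0.2014, 0.1787]
tool_rot: [0.589, 0.808, 0.0, 0.0]
force: [0.3, 0.1, -0.8]
finger_gap: 0.087
```

move_arm --plan '[[[0,0,0,0.1,0.04,-0.1,1],[0,0,0,0.25,0.1,-0.2,1],[0,0,0,0.4,0.17,-0.3,1],[0,0,0,0.55,0.24,-0.37,1],[0,0,0,0.7,0.3,-0.37,1],[0,0,0,0.85,0.37,-0.37,1],[0,0,0,0.95,0.41,-0.37,1],[0,0,0,1,0.43,-0.37,1]]]'

```text
t: 13.4
tcp_pos: [0.5565, -0.0923, 0.2143]
tool_rot: [0.588, 0.809, -0.0, -0.0]
force: [0.7, 0.6, -0.5]
finger_gap: 0.086
```

Run:
```python
from h import *
s=save('wrist','w6')
st=status.sense();print(st['t'],st['tcp_pos'],st['tool_rot'],st['finger_gap'],st['force'])
```

```text
13.45 [ 0.55646645 -0.09195689  0.21434724] [ 5.88295872e-01  8.08645661e-01  5.14888640e-05 -3.98557771e-04] 0.08661552420234218 [ 0.68788506  0.07283737 -0.9480031 ]
```

View pics/w6.png

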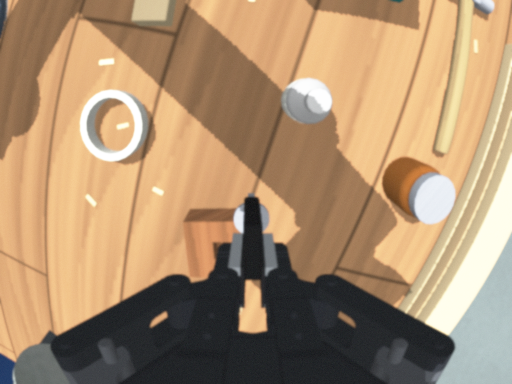

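The key is held upright between the pads, with its shoulder disc visible at (251,216). I'll carry it to the box.

move_arm --plan '[[[0,0,0,0.1,0.04,0,1],[0,0,0,0.25,0.11,0,1],[0,0,0,0.4,0.17,0,1],[0,0,0,0.55,0.24,0,1],[0,0,0,0.7,0.31,0,1],[0,0,0,0.85,0.37,0,1],[0,0,0,0.95,0.42,0,1],[0,0,0,1,0.43,0,1]]]'

```text
t: 14.45
tcp_pos: [0.5669, 0.0161, 0.2146]
tool_rot: [0.588, 0.809, -0.0, 0.0]
force: [0.2, 0.4, -0.2]
finger_gap: 0.088
```

move_arm --plan '[[[0,0,0,0.1,0.04,0,1],[0,0,0,0.25,0.11,0,1],[0,0,0,0.4,0.17,0,1],[0,0,0,0.55,0.24,0,1],[0,0,0,0.7,0.31,0,1],[0,0,0,0.85,0.37,0,1],[0,0,0,0.95,0.42,0,1],[0,0,0,1,0.43,0,1]]]'

```text
t: 15.45
tcp_pos: [0.5771, 0.1245, 0.2146]
tool_rot: [0.588, 0.809, -0.0, 0.0]
force: [-0.3, -0.3, -1.0]
finger_gap: 0.086
```

move_arm --plan '[[[0,0,0.01,0.1,0.05,0,1],[0,0,0.02,0.25,0.11,0,1],[0,0,0.03,0.4,0.17,0,1],[0,0,0.04,0.55,0.24,0.05,1],[0,0,0.06,0.7,0.31,0.15,1],[0,0,0.06,0.85,0.38,0.3,1],[0,0,0.06,0.94,0.44,0.4,1],[0,0,0.06,0.94,0.44,0.45,1]]]'

```text
t: 16.45
tcp_pos: [0.5897, 0.2274, 0.1683]
tool_rot: [0.607, 0.795, -0.001, -0.0]
force: [0.3, -0.8, -1.3]
finger_gap: 0.085
```

Run:
```python
from h import *
s=save('wrist','w7',(190,130,320,240),6)
st=status.sense();print(st['t'],st['tcp_pos'],st['tool_rot'],st['finger_gap'],st['force'])
```

```text
16.5 [0.58934655 0.22672103 0.16801363] [ 6.07172275e-01  7.94569325e-01 -9.95556001e-04 -6.51290486e-04] 0.08808044307903838 [ 0.11452685 -0.22437756 -0.92283827]
```

View pics/w7.png

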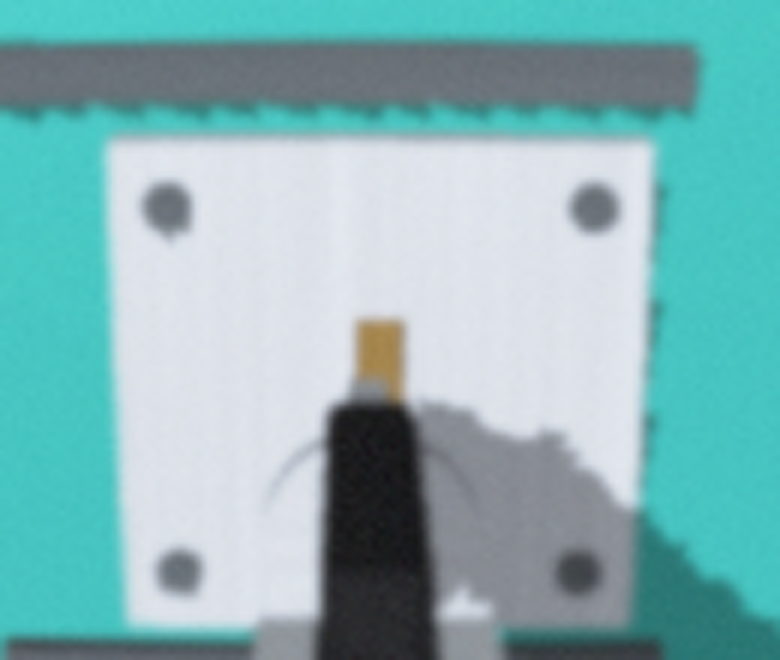

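The bit (grey, crop (369,385)) sits about 1.4 mm left of the slot's centre line (380) and about 0.8 mm forward of the slot. I'll shift, go lower and look again.

move_arm --plan '[[[0,0,0,0,0.014,0,1],[0,0,0,-0.005,0.014,0.03,1],[0,0,0,-0.005,0.014,0.07,1],[0,0,0,-0.005,0.014,0.11,1],[0,0,0,-0.005,0.014,0.15,1],[0,0,0,-0.005,0.014,0.17,1],[0,0,0,-0.005,0.014,0.17,1],[0,0,0,-0.005,0.014,0.17,1]]]'

```text
t: 17.5
tcp_pos: [0.5915, 0.2266, 0.1527]
tool_rot: [0.607, 0.794, 0.0, 0.0]
force: [0.5, 0.1, -0.4]
finger_gap: 0.084
```

Run:
```python
from h import *
s=save('wrist','w8',(200,145,300,220),8)
st=status.sense();print(st['t'],st['tcp_pos'],st['tool_rot'],st['finger_gap'],st['force'])
```

```text
17.55 [0.59161079 0.22657546 0.15276741] [6.07421964e-01 7.94379332e-01 1.28016835e-04 1.38249816e-04] 0.08568566381021515 [ 0.00950139 -0.29318216 -0.64141459]
```

View pics/w8.png

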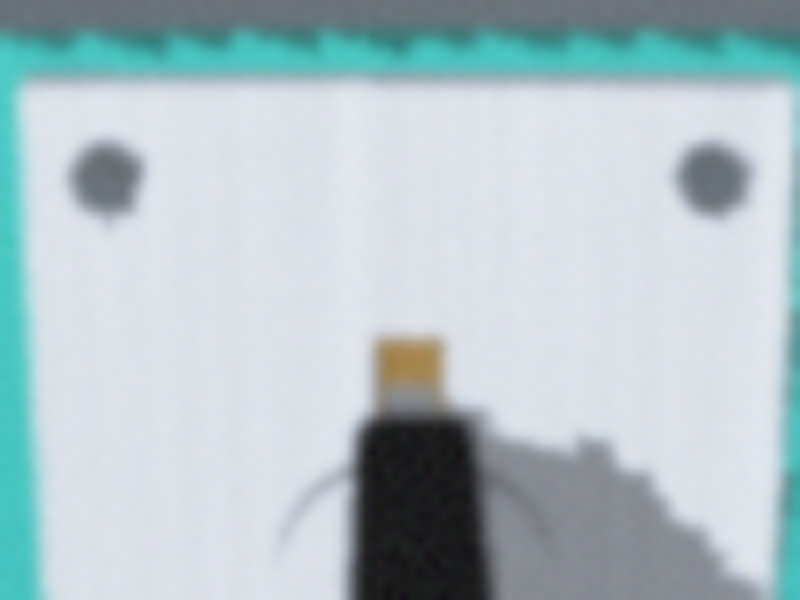

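The bit (411) is now centred on the slot (409), and the end gap of about 2.4 mm is close to the nominal 2 mm. I'll lower it gently.

move_arm --plan '[[[0,0,0,0,0,0.03,1],[0,0,0,0,0,0.06,1],[0,0,0,0,0,0.08,1],[0,0,0,0,0,0.09,1],[0,0,0,0,0,0.1,1],[0,0,0,0,0,0.11,1],[0,0,0,0,0,0.11,1],[0,0,0,0,0,0.11,1]]]'

```text
t: 18.55
tcp_pos: [0.5915, 0.2265, 0.1417]
tool_rot: [0.607, 0.794, 0.0, 0.0]
force: [-0.1, 0.1, -1.1]
finger_gap: 0.086
```

move_arm --plan '[[[0,0,0,0,0,0.01,1],[0,0,0,0,0,0.02,1],[0,0,0,0,0,0.03,1],[0,0,0,0,0,0.04,1],[0,0,0,0,0,0.05,1],[0,0,0,0,0,0.06,1],[0,0,0,0,0,0.06,1],[0,0,0,0,0,0.06,1]]]'

```text
t: 19.55
tcp_pos: [0.5915, 0.2265, 0.1356]
tool_rot: [0.607, 0.794, -0.0, 0.0]
force: [0.5, 0.2, -1.5]
finger_gap: 0.088
```

move_arm --plan '[[[0,0,0,0,0,0.02,1],[0,0,0,0,0,0.04,1],[0,0,0,0,0,0.06,1],[0,0,0,0,0,0.08,1],[0,0,0,0,0,0.1,1],[0,0,0,0,0,0.12,1],[0,0,0,0,0,0.13,1],[0,0,0,0,0,0.13,1]]]'

```text
t: 20.55
tcp_pos: [0.5914, 0.2265, 0.1225]
tool_rot: [0.607, 0.794, -0.0, -0.0]
force: [0.8, -0.2, -1.2]
finger_gap: 0.085
```

Free all the way. I'll feel for the shoulder in 1 mm steps.

move_arm --plan '[[[0,0,0,0,0,0.01,1],[0,0,0,0,0,0.015,1],[0,0,0,0,0,0.02,1],[0,0,0,0,0,0.025,1],[0,0,0,0,0,0.03,1],[0,0,0,0,0,0.03,1],[0,0,0,0,0,0.03,1],[0,0,0,0,0,0.03,1]]]'

```text
t: 21.55
tcp_pos: [0.5915, 0.2265, 0.1196]
tool_rot: [0.607, 0.794, 0.0, 0.0]
force: [0.2, 0.4, -0.7]
finger_gap: 0.085
```

move_arm --plan '[[[0,0,0,0,0,0.005,1],[0,0,0,0,0,0.01,1],[0,0,0,0,0,0.01,1],[0,0,0,0,0,0.015,1],[0,0,0,0,0,0.015,1],[0,0,0,0,0,0.015,1],[0,0,0,0,0,0.015,1],[0,0,0,0,0,0.015,1]]]'

```text
t: 22.55
tcp_pos: [0.5917, 0.2266, 0.1192]
tool_rot: [0.607, 0.794, 0.0, 0.0]
force: [-2.4, 0.5, 6.5]
finger_gap: 0.084
```

The shoulder is on the plate: 6.5 N up at TCP z 0.119. I'll relieve it by 0.7 mm and begin the clockwise turn.

move_arm --plan '[[[0,0,0,0,0,-0.007,1],[0,0,0.1,0,0,-0.007,1],[0,0,0.2,0,0,-0.007,1],[0,0,0.3,0,0,-0.007,1],[0,0,0.4,0,0,-0.007,1],[0,0,0.5,0,0,-0.007,1],[0,0,0.5,0,0,-0.007,1],[0,0,0.5,0,0,-0.007,1]]]'

```text
t: 23.55
tcp_pos: [0.5916, 0.2267, 0.1192]
tool_rot: [0.75, 0.661, 0.0, 0.0]
force: [-1.8, 0.7, 5.9]
finger_gap: 0.086
```

Run:
```python
from h import *
st=status.sense();print(st['t'],st['tcp_pos'],st['tool_rot'],st['finger_gap'],st['force'],st['ft_torque'])
```

```text
23.55 [0.5915724  0.22668185 0.11922104] [7.50264864e-01 6.61137335e-01 2.39102019e-04 3.49757460e-05] 0.08599307546244822 [-1.75508387  0.7066598   5.85449925] [-0.01886183  0.24923457  0.00706682]
```

move_arm --plan '[[[0,0,0.12,0,0,-0.003,1],[0,0,0.24,0,0,-0.005,1],[0,0,0.36,0,0,-0.005,1],[0,0,0.48,0,0,-0.005,1],[0,0,0.6,0,0,-0.005,1],[0,0,0.72,0,0,-0.005,1],[0,0,0.8,0,0,-0.005,1],[0,0,0.8,0,0,-0.005,1]]]'

```text
t: 24.55
tcp_pos: [0.5914, 0.2264, 0.1192]
tool_rot: [0.918, 0.397, -0.0, 0.0]
force: [-1.4, 0.5, 3.2]
finger_gap: 0.087
```

Run:
```python
from h import *
st=status.sense();print(st['t'],st['tcp_pos'],st['tool_rot'],st['finger_gap'],st['force'],st['ft_torque'],2*np.arctan2(st['tool_rot'][1],st['tool_rot'][0])-np.pi/2)
```

```text
24.55 [0.59143812 0.22635842 0.11920497] [ 9.17762962e-01  3.97128585e-01 -1.29375128e-04  1.26931317e-04] 0.08702760359105968 [-1.41050907  0.49482013  3.24004544] [-0.17310249  0.17156277  0.04585642] -0.7540242948521456
```

move_arm --plan '[[[0,0,0.1,0,0,0,1],[0,0,0.2,0,0,0,1],[0,0,0.26,0,0,0,1],[0,0,0.32,0,0,0,1],[0,0,0.36,0,0,0,1],[0,0,0.38,0,0,0,1],[0,0,0.4,0,0,0,1],[0,0,0.4,0,0,0,1]]]'

```text
t: 25.55
tcp_pos: [0.5914, 0.2264, 0.1192]
tool_rot: [0.969, 0.248, -0.0, 0.0]
force: [-1.7, -2.1, 1.8]
finger_gap: 0.088
```

```bash
cat > st.py <<'E'
from h import *
st=status.sense();print(st['t'],st['tcp_pos'].round(4),st['finger_gap'].round(3),st['force'].round(2),st['ft_torque'].round(3),'turn',round(.263-(2*np.arctan2(st['tool_rot'][1],st['tool_rot'][0])-np.pi/2),4))
E
python3 st.py
```

```text
Traceback (most recent call last):
  File "st.py", line 2, in <module>
    st=status.sense();print(st['t'],st['tcp_pos'].round(4),st['finger_gap'].round(3),st['force'].round(2),st['ft_torque'].round(3),'turn',round(.263-(2*np.arctan2(st['tool_rot'][1],st['tool_rot'][0])-np.pi/2),4))
                                                           ^^^^^^^^^^^^^^^^^^^^^^
AttributeError: 'float' object has no attribute 'round'
```

```bash
sed -i "s/st\['finger_gap'\].round(3)/round(st['finger_gap'],3)/" st.py; python3 st.py
```

```text
25.55 [0.5914 0.2264 0.1192] 0.088 [-1.67 -2.13  1.79] [-0.201  0.192  0.014] turn 1.3328
```

move_arm --plan '[[[0,0,0.02,0,0,0,1],[0,0,0.03,0,0,0,1],[0,0,0.04,0,0,0,1],[0,0,0.05,0,0,0,1],[0,0,0.06,0,0,0,1],[0,0,0.06,0,0,0,1],[0,0,0.06,0,0,0,1],[0,0,0.06,0,0,0,1]]]'

```text
t: 26.55
tcp_pos: [0.5914, 0.2265, 0.1192]
tool_rot: [0.974, 0.225, -0.0, 0.0]
force: [-1.1, -1.3, 1.1]
finger_gap: 0.09
```

```bash
python3 st.py
```

```text
26.55 [0.5914 0.2265 0.1192] 0.09 [-1.1  -1.31  1.14] [-0.255  0.148  0.248] turn 1.3801
```

Torque jumped from 0.01 to 0.25 N m at a turn of 1.38 rad, which is the stop. Now back home, slightly past in line.

move_arm --plan '[[[0,0,-0.1,0,0,0,1],[0,0,-0.22,0,0,0,1],[0,0,-0.35,0,0,0,1],[0,0,-0.48,0,0,0,1],[0,0,-0.61,0,0,0,1],[0,0,-0.74,0,0,0,1],[0,0,-0.87,0,0,0,1],[0,0,-1,0,0,0,1]]]'

```text
t: 27.55
tcp_pos: [0.5916, 0.2271, 0.1192]
tool_rot: [0.814, 0.581, 0.001, -0.0]
force: [-1.1, -0.1, 0.9]
finger_gap: 0.087
```

```bash
python3 st.py
```

```text
27.55 [0.5916 0.2271 0.1192] 0.087 [-1.12 -0.07  0.85] [ 0.042  0.079 -0.053] turn 0.5932
```

move_arm --plan '[[[0,0,-0.12,0,0,0,1],[0,0,-0.25,0,0,0,1],[0,0,-0.38,0,0,0,1],[0,0,-0.5,0,0,0,1],[0,0,-0.62,0,0,0,1],[0,0,-0.74,0,0,0,1],[0,0,-0.84,0,0,0,1],[0,0,-0.84,0,0,0,1]]]'

```text
t: 28.55
tcp_pos: [0.5912, 0.2273, 0.1193]
tool_rot: [0.583, 0.812, 0.001, -0.001]
force: [-1.2, 2.2, 1.4]
finger_gap: 0.085
```

```bash
python3 st.py
```

```text
28.55 [0.5912 0.2273 0.1193] 0.085 [-1.24  2.21  1.38] [ 0.295  0.279 -0.016] turn -0.0628
```

move_arm --plan '[[[0,0,-0.02,0,0,0,1],[0,0,-0.04,0,0,0,1],[0,0,-0.05,0,0,0,1],[0,0,-0.06,0,0,0,1],[0,0,-0.07,0,0,0,1],[0,0,-0.08,0,0,0,1],[0,0,-0.08,0,0,0,1],[0,0,-0.08,0,0,0,1]]]'

```text
t: 29.55
tcp_pos: [0.5914, 0.2266, 0.1193]
tool_rot: [0.556, 0.831, 0.0, -0.0]
force: [-1.4, 2.1, 1.3]
finger_gap: 0.084
```

```bash
python3 st.py
```

```text
29.55 [0.5914 0.2266 0.1193] 0.084 [-1.41  2.14  1.25] [ 0.514  0.366 -0.047] turn -0.1277
```

move_arm --plan '[[[0,0,-0.02,0,0,0,1],[0,0,-0.03,0,0,0,1],[0,0,-0.04,0,0,0,1],[0,0,-0.05,0,0,0,1],[0,0,-0.05,0,0,0,1],[0,0,-0.05,0,0,0,1],[0,0,-0.05,0,0,0,1],[0,0,-0.05,0,0,0,1]]]'

```text
t: 30.55
tcp_pos: [0.5914, 0.2265, 0.1193]
tool_rot: [0.54, 0.842, -0.0, -0.0]
force: [-2.0, 1.5, 1.5]
finger_gap: 0.088
```

```bash
python3 st.py
```

```text
30.55 [0.5914 0.2265 0.1193] 0.088 [-2.01  1.49  1.54] [ 0.479  0.479 -0.166] turn -0.167
```

The torque rise to -0.17 N m shows the home stop, and contact onsets of about -0.125 and 1.335 match the nominal play. Now in line, then draw out slowly.

move_arm --plan '[[[0,0,0.05,0,0,0,1],[0,0,0.1,0,0,0,1],[0,0,0.16,0,0,0,1],[0,0,0.21,0,0,0,1],[0,0,0.21,0,0,0,1],[0,0,0.21,0,0,-0.02,1],[0,0,0.21,0,0,-0.03,1],[0,0,0.21,0,0,-0.03,1]]]'

```text
t: 31.55
tcp_pos: [0.5916, 0.2264, 0.1223]
tool_rot: [0.607, 0.794, -0.0, 0.0]
force: [0.0, 0.6, -0.8]
finger_gap: 0.089
```

```bash
python3 st.py
```

```text
31.55 [0.5916 0.2264 0.1223] 0.089 [ 0.    0.64 -0.84] [-0.005 -0.007  0.012] turn -0.0024
```

move_arm --plan '[[[0,0,0,0,0,-0.01,1],[0,0,0,0,0,-0.02,1],[0,0,0,0,0,-0.03,1],[0,0,0,0,0,-0.035,1],[0,0,0,0,0,-0.04,1],[0,0,0,0,0,-0.04,1],[0,0,0,0,0,-0.04,1],[0,0,0,0,0,-0.04,1]]]'

```text
t: 32.55
tcp_pos: [0.5914, 0.2265, 0.1263]
tool_rot: [0.607, 0.794, -0.0, -0.0]
force: [-0.2, 0.2, -1.8]
finger_gap: 0.086
```

move_arm --plan '[[[0,0,0,0,0,-0.02,1],[0,0,0,0,0,-0.05,1],[0,0,0,0,0,-0.1,1],[0,0,0,0,0,-0.16,1],[0,0,0,0,0,-0.24,1],[0,0,0,0,0,-0.32,1],[0,0,0,0,0,-0.4,1],[0,0,0,0,0,-0.45,1]]]'

```text
t: 33.55
tcp_pos: [0.5917, 0.2266, 0.1721]
tool_rot: [0.607, 0.794, 0.0, 0.0]
force: [1.4, -0.2, -0.4]
finger_gap: 0.083
```

```bash
python3 st.py
```

```text
33.55 [0.5917 0.2266 0.1721] 0.083 [ 1.35 -0.21 -0.43] [-0.034 -0.072 -0.023] turn -0.0021
```

Key out. Returning to the pick pose over the rest.

move_arm --plan '[[[0,0,0,-0.05,-0.02,-0.1,1],[0,0,0,-0.17,-0.07,-0.2,1],[0,0,0,-0.32,-0.12,-0.3,1],[0,0,0,-0.47,-0.18,-0.38,1],[0,0,0,-0.62,-0.24,-0.42,1],[0,0,0,-0.77,-0.3,-0.42,1],[0,0,0,-0.92,-0.36,-0.42,1],[0,0,0,-1,-0.39,-0.42,1]]]'

```text
t: 34.55
tcp_pos: [0.5797, 0.1186, 0.2129]
tool_rot: [0.608, 0.794, -0.0, -0.0]
force: [-0.6, -0.3, -0.1]
finger_gap: 0.089
```

move_arm --plan '[[[0,0,0,-0.12,-0.05,0,1],[0,0,0,-0.25,-0.1,0,1],[0,0,0,-0.4,-0.16,0,1],[0,0,0,-0.55,-0.21,0,1],[0,0,0,-0.7,-0.27,0,1],[0,0,0,-0.85,-0.33,0,1],[0,0,0,-0.95,-0.37,0,1],[0,0,0,-1,-0.39,0,1]]]'

```text
t: 35.55
tcp_pos: [0.5685, 0.0123, 0.2133]
tool_rot: [0.608, 0.794, 0.0, -0.0]
force: [0.6, 0.4, -0.2]
finger_gap: 0.087
```

move_arm --plan '[[[0,0,0,-0.12,-0.05,0,1],[0,0,0,-0.25,-0.1,0,1],[0,0,0,-0.4,-0.16,0,1],[0,0,0,-0.55,-0.21,0,1],[0,0,0,-0.7,-0.27,0,1],[0,0,0,-0.85,-0.33,0,1],[0,0,0,-0.95,-0.37,0,1],[0,0,0,-1,-0.39,0,1]]]'

```text
t: 36.55
tcp_pos: [0.5571, -0.0944, 0.2133]
tool_rot: [0.608, 0.794, 0.0, -0.0]
force: [0.3, -0.9, -1.1]
finger_gap: 0.088
```

move_arm --plan '[[[0,0,-0.01,-0.12,-0.05,0,1],[0,0,-0.02,-0.25,-0.1,0,1],[0,0,-0.03,-0.4,-0.16,0,1],[0,0,-0.04,-0.55,-0.21,0.05,1],[0,0,-0.06,-0.7,-0.27,0.15,1],[0,0,-0.06,-0.85,-0.33,0.27,1],[0,0,-0.06,-0.97,-0.38,0.37,1],[0,0,-0.06,-1,-0.39,0.4,1]]]'

```text
t: 37.55
tcp_pos: [0.5451, -0.2012, 0.1722]
tool_rot: [0.589, 0.808, -0.0, -0.001]
force: [-0.4, 1.0, -1.0]
finger_gap: 0.092
```

```bash
python3 st.py; python3 -c "
from h import *
save('wrist','w9',(180,120,310,220),6)"
```

```text
37.55 [ 0.5451 -0.2012  0.1722] 0.092 [-0.38  1.04 -1.04] [-0.009  0.01   0.013] turn -0.0478
```

View pics/w9.png

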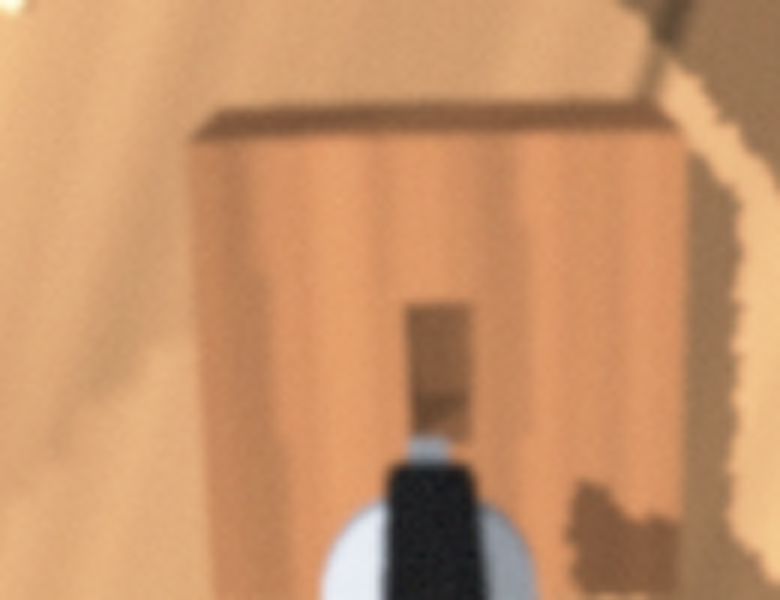

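The bit (crop x 428) is about 1.5 mm left of the pocket's centre line (439), so I'll shift it while descending.

move_arm --plan '[[[0,0,0,0,0.014,0.05,1],[0,0,0,-0.01,0.014,0.15,1],[0,0,0,-0.01,0.014,0.27,1],[0,0,0,-0.01,0.014,0.4,1],[0,0,0,-0.01,0.014,0.53,1],[0,0,0,-0.01,0.014,0.63,1],[0,0,0,-0.01,0.014,0.68,1],[0,0,0,-0.01,0.014,0.7,1]]]'

```text
t: 38.6
tcp_pos: [0.5473, -0.2009, 0.103]
tool_rot: [0.589, 0.808, -0.0, -0.0]
force: [-0.0, 0.1, -0.2]
finger_gap: 0.089
```

move_arm --plan '[[[0,0,0,0,0,0,1],[0,0,0,0,0,0.01,1],[0,0,0,0,0,0.02,1],[0,0,0,0,0,0.03,1],[0,0,0,0,0,0.035,1],[0,0,0,0,0,0.04,1],[0,0,0,0,0,0.04,1],[0,0,0,0,0,0.04,1]]]'

```text
t: 39.6
tcp_pos: [0.5474, -0.2009, 0.0993]
tool_rot: [0.589, 0.808, -0.0, 0.0]
force: [0.3, 1.0, -0.5]
finger_gap: 0.086
```

move_arm --plan '[[[0,0,0,0,0,0.03,1],[0,0,0,0,0,0.06,1],[0,0,0,0,0,0.09,1],[0,0,0,0,0,0.12,1],[0,0,0,0,0,0.15,1],[0,0,0,0,0,0.17,1],[0,0,0,0,0,0.18,1],[0,0,0,0,0,0.18,1]]]'

```text
t: 40.6
tcp_pos: [0.5473, -0.2009, 0.0813]
tool_rot: [0.589, 0.808, -0.0, -0.0]
force: [0.3, 0.1, -0.2]
finger_gap: 0.085
```

move_arm --plan '[[[0,0,0,0,0,0.01,1],[0,0,0,0,0,0.02,1],[0,0,0,0,0,0.025,1],[0,0,0,0,0,0.03,1],[0,0,0,0,0,0.035,1],[0,0,0,0,0,0.035,1],[0,0,0,0,0,0.035,1],[0,0,0,0,0,0.035,1]]]'

```text
t: 41.6
tcp_pos: [0.5474, -0.201, 0.0782]
tool_rot: [0.589, 0.808, -0.0, 0.0]
force: [-0.9, 0.1, 4.7]
finger_gap: 0.088
```

```bash
python3 st.py
```

```text
41.6 [ 0.5474 -0.201   0.0782] 0.088 [-0.94  0.1   4.68] [0.068 0.26  0.019] turn -0.0493
```

Seated: 4.7 N of contact at the same height as the pick. I'll open, then lift straight up.

move_arm --plan '[[[0,0,0,0,0,0,0.8],[0,0,0,0,0,0,0.6],[0,0,0,0,0,0,0.3],[0,0,0,0,0,0,0],[0,0,0,0,0,0,0],[0,0,0,0,0,0,0],[0,0,0,0,0,0,0],[0,0,0,0,0,0,0]]]'

```text
t: 42.6
tcp_pos: [0.5473, -0.2009, 0.0778]
tool_rot: [0.589, 0.808, 0.0, -0.0]
force: [-0.1, 0.1, 0.1]
finger_gap: 1.001
```

move_arm --plan '[[[0,0,0,0,0,-0.05,0],[0,0,0,0,0,-0.15,0],[0,0,0,0,0,-0.3,0],[0,0,0,0,0,-0.45,0],[0,0,0,0,0,-0.6,0],[0,0,0,0,0,-0.8,0],[0,0,0,0,0,-0.95,0],[0,0,0,0,0,-1,0]]]'

```text
t: 43.6
tcp_pos: [0.5479, -0.2012, 0.1793]
tool_rot: [0.589, 0.808, 0.0, 0.001]
force: [0.1, 0.6, 0.3]
finger_gap: 1.002
```

Run:
```python
from kw import *
exec(open('st.py').read().split('\n',1)[1])
s=save('wrist','w10',(128,60,440,320),2.5)
v,u=np.mgrid[:384,:512];K=s['mtx'];d=s['depth'].astype(float)
x=(u-K[0,2])/K[0,0];y=(v-K[1,2])/K[1,1];r=np.hypot(x,y)+1e-9
c=np.stack([x/r*np.tan(r)*d,-y/r*np.tan(r)*d,-d],-1);P=c@s['T'][:3,:3].T+s['T'][:3,3]
near=(np.hypot(P[...,0]-.548,P[...,1]+.2)<.06)&(d>0)
for n,z0,z1 in(('rest',.040,.0475),('disc',.048,.056),('bowtop',.092,.108)):
    q=P[near&(P[...,2]>z0)&(P[...,2]<z1)]
    if len(q)>4:
        R=cv2.minAreaRect((q[:,:2]*1000).astype(np.float32));print(n,len(q),np.round(R[0],1),np.round(R[1],1),round(R[2],2),np.median(q,0).round(4))
```

```text
43.6 [ 0.5479 -0.2012  0.1793] 1.002 [0.12 0.61 0.28] [-0.009 -0.042 -0.036] turn -0.0493
rest 5337 [ 546.3 -204. ] [80.9 81.1] 18.89 [ 0.5432 -0.1998  0.0445]
disc 146 [ 545.5 -198.4] [23.  26.2] 22.4 [ 0.5504 -0.201   0.0488]
bowtop 453 [ 546.7 -201.6] [10.2 33. ] 17.52 [ 0.5464 -0.2007  0.0963]
```

View pics/w10.png

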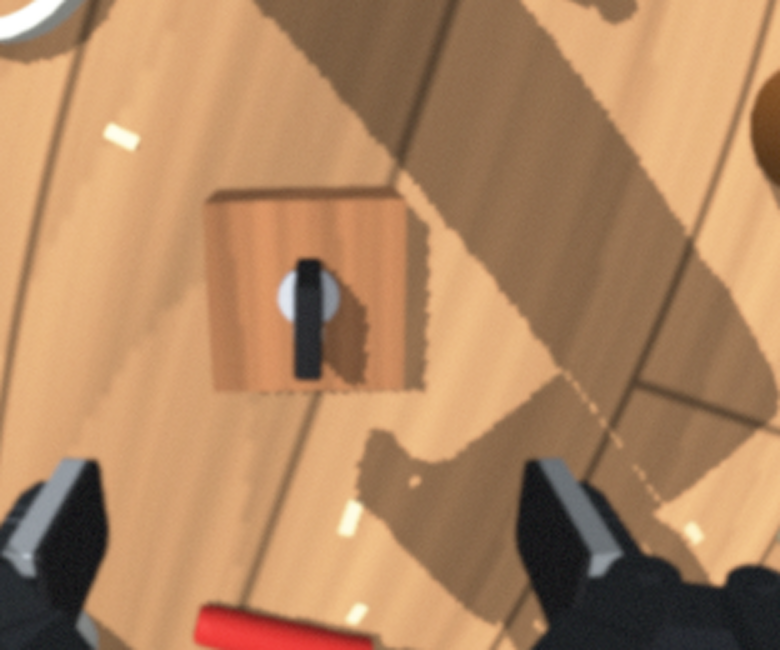

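The key stands upright in the rest at crop (308,320). Its bow top height of 0.0963 m is identical to the start, it is about 2.4 mm from the rest's centre, and the gripper is open and clear. Handing in.

```bash
python3 -c "
from station import manip
print(manip.sign_off())"
```

```text
the job is handed in; nothing more can be done
None
```

I ran the whole sequence and handed the job in at about 43.6 s of the 72 s allowed. The sign-off gave no verdict.

**Insertion:** I found the keyway by sight, about 7.5 mm along +x from the box centre. I corrected the bit by about 1.4 mm in view, and it slid in freely. The shoulder seated at TCP z 0.119 m with 6.5 N of contact.

**Turning:** Clockwise, torque rose to 0.25 N m at 1.38 rad, which I took as the stop. Turning back, it rose to 0.17 N m at -0.17 rad, which I took as home. I brought the key back in line and it drew straight out with no pull. The plug angle was only inferred from these torque rises, never read directly.

**Back in the rest:** The key went in with 4.7 N of contact at the same height as the pick-up. In the last wrist view the bow top was at 0.0963 m, the same as at the start, and the bow was about 2.4 mm from the rest's centre. It looked upright, and the open gripper was 100 mm clear.

**Forces:** The largest force I read on the tool at the end of any move was about 7 N. I did not record peaks within moves.

**Checks that disagreed or were not done:**
- **Heights:** the wrist camera read the bow top about 3 mm and the keyway about 4 mm below the stated values, but the contact heights matched the text.
- **Other objects:** I did not re-measure the bystanders at the end. The arm travelled above them and nothing was touched that I could see.

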